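# Clear the clamp bed and hold a glued drawer in the hand clamp

## Robot

A 7-joint arm with a two-finger parallel gripper is mounted at the origin on the work surface. World frame = base frame: x ahead of the robot, y to its left, z up, the work surface at z = 0. Lengths are in mm, angles in rad, forces in N, time in s.
With the tool pointing down it reaches from about 400 to 900 mm from the base axis. Payload 5.6 kg.
Tool frame: the origin (TCP) lies midway between the tips of the shut fingers; the grasp point (between the pads) lies 19 mm behind it; x points along the fingers, y is the direction in which the jaws open and shut, and the axes are right-handed (so a half turn about x gives the same grasp; the last joint's range is limited). The gripper opens to 92 mm and grips with 3 to 60 N. Pads are 20 mm wide; open, the fingers measure 128 mm over their backs; the gripper's body (75 mm by 189 mm) begins 69 mm behind the grasp point.
Start: joints at [-1.358, 0.468, -0.012, 1.603, 0.006, 1.071, -0.056], TCP at [164.506, 628.847, 184.392] pointing down, gripper open.
Joint ranges: [-2.53, 2.53], [-0.31, 2.02], [-1.57, 1.55], [0.28, 2.44], [-1.29, 4.43], [0.15, 1.84], [-2.92, 2.92]. Speed limits (rad/s): [2.57, 2.57, 3.14, 3.14, 3.14, 3.14, 3.14].

## Interface

Orientations are given as a rotation vector (axis times angle).
In Python, from cell import robot, grip, kin, viewer gives the robot as it stands. Calls block until the motion is done:
- robot.movep(position, orientation): joint-space move of the TCP to a pose.
- robot.servo_line(position, feed=150, rotation=None): straight line of the TCP; rotation=None keeps the orientation; feed is the mean speed in mm/s.
- robot.goto_joints(angles): joint-space move.
- grip(opening, newtons=None): opening from 0.0 (shut) to 1.0 (fully open); newtons is the grip in N (None keeps the last); returns when the fingers have stopped.
- robot.hold(seconds).
- kin.ik(position, orientation): joint angles nearest the present ones, or None.
- robot.observe(): the state.
- viewer.read_camera(name): name is "scene" or "top" or "wrist"; returns the picture (400x640x3 uint8, red, green, blue); there is no depth.
- viewer.camera_info(name): a dict with "camera_matrix" (3x3 intrinsics, pixels), "R" (3x3) and "t" (3): a world point X has camera coordinates R X + t. Camera axes: x right, y down, z forward; pixel columns grow to the right and rows downward; lengths in mm; the calibration is good to about 2 mm. The wrist camera is an equidistant fisheye: a pixel r from the principal point sees the ray r / f radians off the axis. A picture is of the moment at which its call begins: read the wrist's pose just before it. camera_info takes no time and is no camera call; for the wrist camera it gives the pose at the moment of the call.
A pose or a line that the arm cannot do raises robot.IKError and nothing moves.
- robot.job_done(): hands the job in, once; it reports no verdict.
Trained networks look in the newest picture that a camera, given by its name, has taken for a name from the list of things; names that differ only in an ending like _2 or _b are one class to them, and where a whole thing is asked for, a point or a joint stands for the part that bears it (a point fixed in the world has none). Each returns a list of dicts, best first, with "confidence" (0 to 1); they miss things now and then, are a little off and sometimes report something else, mostly with a low value. They report only what shows in the picture. A call takes as long as a camera call. They do not tell look-alikes from the thing itself.
- viewer.silhouettes(name, camera): "mask" (400x640 bool, what is visible of it).
- viewer.pinpoint(name, camera): "at" ([x, y, z] in mm, in the coordinates of the camera as it stood for that picture, good to about 4 mm: a listed point, or the origin of a listed thing).
The state is a dict: "t": time; "joints": joint angles; "joint_velocities": joint speeds; "joint_torque": joint torques, N m; "tcp_pos": TCP position; "tcp_rot": TCP orientation; "contact_force": force on the tool from outside, world axes, zero at the start; "wrist_torque": the same for the moment, N m; "grip_width": opening from 0.0 (shut) to 1.0 (fully open).
Only numpy, scipy, OpenCV 4.12 (cv2) and the standard library are available. Lean on these libraries where they do the work, as an engineer would, in place of code of your own. Each camera call takes 0.05 s, during which the arm holds its last target. There are 200 camera calls.

## Task

The jewellery chest's little drawer has just been glued and stands in the hand-pumped clamp: hold the scraper block and use it, not your fingers, to wipe the three loose chips off the clamp's plywood bed, over its open front edge, and then stand or lay the scraper back down on the glass clear of the clamp. Then pump the trigger towards the handle again and again until the jaw's sprung pad meets the drawer and sinks about half way into its spring travel, never bottoming it, as that would crush the glue joint. Finish while still holding the trigger squeezed so that the pad stays pressed like that; move the jaw only by its trigger and leave the drawer in its place, and everything else on the crate as it stands.

Things in the scene. Friction and masses are not known exactly. Their poses are not given: they have to be found in the camera images.
- clamp: Caulking-gun style ratchet clamp, fixed on the glass top (116 mm above the table) of a green crate. Origin on the glass under the push rod, inside the grey housing; x points across the rod, away from the robot side; y along the rod, the way the jaw advances; z up. Housing x -100..15, y -40..35, top at z 62 mm. Handle and trigger stick out of it to -x; the bed lies to +y.
- bed_front (a point): Middle of the plywood bed's open front edge, clamp (-55, 128, 10) mm; the bare glass lies beyond it, 10 mm lower. Bed: top at z 10, x -55..70, y 40..217 mm. Steel rail along its back: x 70..85, top at z 30. Steel stop plate at its far end: face at y 205, 12 thick, x -50..85, top at z 60 (clamp frame, mm).
- handle_face (a point): Point on the outer (-y) side of the handle, clamp (-136, -38, 38) mm. The handle is a fixed black bar along x: x -175..-90, y -38..-26, z 18..58 mm; one finger can go outside it while the other pulls the trigger towards it.
- trigger: Steel trigger lever, a blade 9 mm thick, z 18..58 mm in the clamp frame, reaching from the housing to about x -170, on the +y side of the handle. Origin at its pivot, clamp frame (-70, 0, 36) mm; it swings in the horizontal plane, and its own -x axis points along the blade.
- trigger_face (a point): Point on the trigger's outer (+y) side, 66 mm from the pivot: push here, towards -y of the clamp (towards the handle). Released it lies at about y +15 mm in the clamp frame, fully squeezed at about y -6, so handle and trigger measure 53 mm over their outer sides released and 32 mm squeezed.
- trigger_squeeze (a joint): Trigger angle: 0 released, 0.32 rad fully squeezed. Its return spring takes 2.5 to 4.5 N at trigger_face. Squeezing drives the jaw 0.8 mm per mm of trigger_face through 5 mm ratchet teeth, after up to 5 mm of lost motion; a full squeeze and release gains 15 mm. Let go, the jaw stays, held by only 3 N of drag: under load it springs back.
- jaw: Push rod with the steel jaw plate, sliding along the clamp's +y. Origin on the rod axis, 36 mm above the glass, at the clamp's origin when jaw_slide is 0; the plate is 50 wide (x), 42 high, its front face 50 mm ahead (+y) of this origin. Do not push it by hand.
- jaw_slide (a joint): How far the jaw has advanced, m: 0 to 0.105; it starts between 0 and 0.024.
- pad: Rubber-faced pad 50 wide (x), 9 thick, 40 mm high on two guide pins, sprung off the front of the jaw plate. Origin at the centre of its face that will touch the drawer, at clamp (0, 75 mm + jaw_slide - pad_sink, 36 mm).
- pad_sink (a joint): How far the pad is pushed back towards its plate: 0 free (16 mm gap to the plate), 0.014 m bottomed; 1 N per mm.
- drawer: Small open-topped dark wooden drawer 70 (clamp x) x 50 (clamp y) x 45 mm high, walls 5 mm, brass knob to the front, 0.12 kg, standing on the bed against the stop plate. Origin under its centre, at clamp about (0, 179.5, 10) mm, so its near side is at y 154.5.
- chip0: Loose pale chip of hard filler 18 x 14 x 11 mm lying on the bed between pad and drawer, its centre 18 to 36 mm from the drawer's near side and between x -34 and 16 mm of the clamp. Origin at its centre.
- chip1: Second chip, same as chip0.
- chip2: Third chip, same as chip0.
- scraper: Plain wooden scraper block standing upright on the glass: foot 24 (x) x 44 (y) x 18 mm high, above it a stem 18 (x) x 28 (y) mm up to 90 mm. 0.1 kg. Origin under its centre. Grip the stem across its 18 mm; the 44 mm foot wipes, moving along its own x.
- mug: White enamel mug, radius 36, 75 mm high, handle on its +y side, origin under its centre. Leave alone.
- comb: Tortoiseshell plastic comb 140 x 38 x 5 mm lying flat; origin under its centre. Leave alone.
- mirror: Small standing mirror in a plastic frame, 100 wide, 138 mm high; origin under its foot. Leave alone.
- bell: Chrome hand bell, radius 26, 53 mm high, origin under its centre. Leave alone.
- glue: Small white glue bottle, radius 18, 85 mm high, behind the push rod's tail; origin under its centre. Leave alone.
There are look-alikes about, which are no part of the job. Of the things that look like the scraper, the largest one is meant.

How it is judged:
By the outcome, as a careful person would: the job done as asked, in the order asked, and still so for the second after the job is handed in, while the arm keeps its last pose, push and grip.
It also fails if it takes over 72 s, if anything falls off the work surface, if the arm or the gripper's body presses on something with over 40 N, if the wrist force passes 120 N, or if a joint passes its speed limit or range.

## Working session

There is one attempt and no reset: what is moved stays moved. The work goes in short steps, each a Python script; the robot and the scene stay as the last script left them, time stands still between calls to the robot, and variables do not carry over. Pictures are saved under pics/ and viewed, about 8 in all and at most 12, crops included, and the job is handed in when it is done.

```bash
ls; mkdir -p pics
cat > h.py <<'E'
from cell import robot, grip, kin, viewer
import numpy as np, cv2
from scipy.spatial.transform import Rotation as Ro
def world(p,info): return np.array(info["R"]).T@(np.array(p)-np.array(info["t"]))
def snap(cam,name=None):
    info=viewer.camera_info(cam); im=viewer.read_camera(cam)
    if name: cv2.imwrite(f"pics/{name}.png",cv2.cvtColor(im,cv2.COLOR_RGB2BGR))
    return im,info
def find(n,cam,info,k=4):
    return [(round(d["confidence"],2),world(d["at"],info).round(1).tolist()) for d in viewer.pinpoint(n,cam)[:k]]
def proj(P,info):
    c=np.array(info["R"])@np.array(P)+np.array(info["t"]); u=np.array(info["camera_matrix"])@c; return (u[:2]/u[2]).round(0)
E
python3 - <<'E'
from h import *
a,ia=snap("scene","scene0")
for n in ["clamp","bed_front","handle_face","trigger","trigger_face","jaw","pad","drawer","chip0","scraper"]: print("S",n,find(n,"scene",ia))
b,ib=snap("top","top0")
for n in ["clamp","bed_front","handle_face","trigger","trigger_face","jaw","pad","drawer","chip0","scraper","mug","comb","mirror","bell","glue"]: print("T",n,find(n,"top",ib))
cv2.imwrite("pics/both0.png",cv2.cvtColor(np.vstack([a,b])[:, :],cv2.COLOR_RGB2BGR))
s=robot.observe();print(s["t"],s["tcp_rot"],s["contact_force"])
E
```

```text
pics
S clamp [(0.64, [629.0, -41.1, 118.3]), (0.54, [636.7, 138.1, 126.2])]
S bed_front [(0.78, [578.0, 90.2, 123.1])]
S handle_face [(0.88, [490.2, -74.6, 157.1])]
S trigger [(0.62, [560.5, -41.6, 151.2])]
S trigger_face [(0.75, [498.4, -18.0, 160.6])]
S jaw [(0.59, [629.4, -16.8, 152.8]), (0.23, [620.2, -358.2, 120.0])]
S pad [(0.77, [637.0, 57.1, 155.1])]
S drawer [(0.62, [639.2, 140.1, 127.0]), (0.29, [467.0, 319.6, 117.1])]
S chip0 [(0.55, [635.7, 55.6, 151.9]), (0.54, [600.4, 85.5, 134.1]), (0.52, [649.2, 76.1, 132.2])]
S scraper [(0.83, [466.6, 318.8, 117.2]), (0.72, [444.6, 462.3, 0.2]), (0.17, [650.2, 76.9, 131.9])]
T clamp [(0.57, [631.4, -40.9, 115.0]), (0.53, [494.0, -73.4, 156.0])]
T bed_front [(0.61, [583.2, 88.5, 127.1])]
T handle_face [(0.59, [491.7, -75.5, 154.5])]
T trigger [(0.35, [633.6, -19.8, 153.6])]
T trigger_face [(0.73, [499.3, -21.1, 151.7])]
T jaw [(0.74, [630.6, -19.7, 152.4]), (0.29, [488.7, -339.6, 117.3]), (0.28, [630.4, -41.8, 115.2])]
T pad [(0.59, [635.5, 53.9, 148.8]), (0.34, [634.1, -23.2, 152.3])]
T drawer [(0.98, [646.8, 139.7, 129.1])]
T chip0 [(0.6, [652.0, 78.2, 130.7]), (0.56, [629.1, 83.2, 128.7])]
T scraper [(0.8, [467.3, 323.4, 120.5]), (0.6, [449.6, 457.5, 0.1]), (0.55, [348.2, 307.9, 3.2])]
T mug [(0.9, [602.6, 304.8, 114.1]), (0.28, [487.6, -343.5, 116.5]), (0.27, [499.0, -23.7, 152.2])]
T comb [(0.79, [488.2, -342.0, 114.2])]
T mirror [(0.62, [728.1, 299.2, 114.1])]
T bell [(0.7, [621.1, -351.3, 115.3])]
T glue [(0.76, [659.8, -114.8, 120.5])]
1.35 [ 0.20085845  1.5614421  -0.20088977] [-0.16949084 -0.19550401 -0.06363631]
```

View pics/scene0.png

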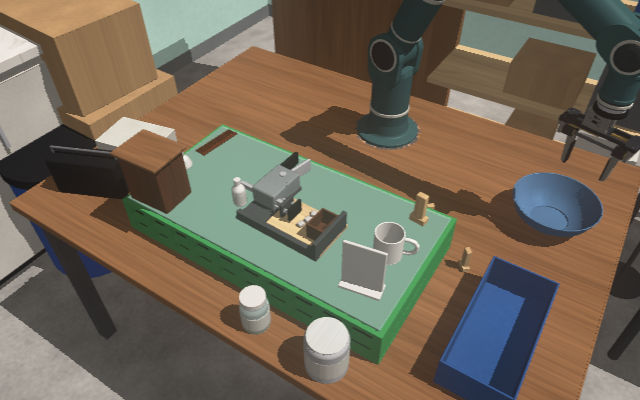

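View pics/top0.png

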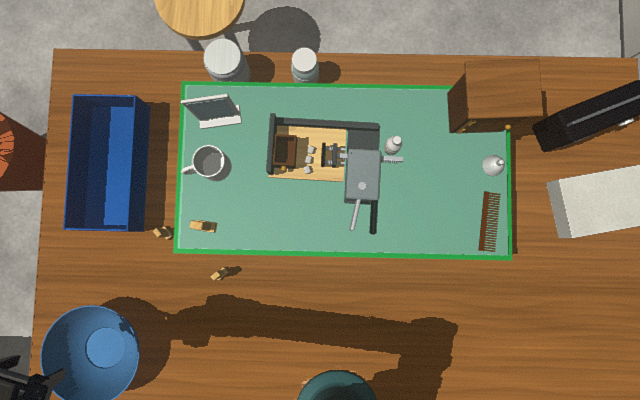

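The scene picture shows the clamp in the middle of the crate. Three blocks could be the scraper:
- One on the glass, at scene (421,208) and top (202,226).
- A small one on the table, at scene (466,259) and top (163,232).
- A small one on the table, at top (220,273).

The block on the glass is the largest, so I take that one. Next I fit the clamp frame and check the choice from close by.

```bash
cat >> h.py <<'E'
def fitclamp(obs): # obs: list of (local xyz, world xyz)
    L=np.array([o[0] for o in obs],float)[:,:2]; W=np.array([o[1] for o in obs],float)[:,:2]
    l,w=L-L.mean(0),W-W.mean(0); a=np.arctan2((l[:,0]*w[:,1]-l[:,1]*w[:,0]).sum(),(l*w).sum())
    R=np.array([[np.cos(a),-np.sin(a)],[np.sin(a),np.cos(a)]]); t=W.mean(0)-R@L.mean(0)
    return a,t,(W-L@R.T-t).round(1)
def rot(yaw): # tool down, jaw axis (tool y) at world angle yaw
    y=np.array([np.cos(yaw),np.sin(yaw),0]); x=np.array([0,0,-1.]); return Ro.from_matrix(np.c_[x,y,np.cross(x,y)]).as_rotvec()
def yawnow(): 
    y=Ro.from_rotvec(robot.observe()["tcp_rot"]).as_matrix()[:,1]; return np.arctan2(y[1],y[0])
def wray(px,info): # fisheye pixels -> world rays
    K=np.array(info["camera_matrix"]); q=(np.atleast_2d(px)-K[:2,2])/np.array([K[0,0],K[1,1]]); th=np.linalg.norm(q,axis=1,keepdims=True)
    d=np.c_[q/np.maximum(th,1e-9)*np.sin(th),np.cos(th)]; R=np.array(info["R"]); return -R.T@np.array(info["t"]), d@R
def wplane(px,z,info):
    c,d=wray(px,info); return (c+d*((z-c[2])/d[:,2])[:,None])[:,:2]
def wproj(P,info):
    K=np.array(info["camera_matrix"]); c=np.atleast_2d(P)@np.array(info["R"]).T+np.array(info["t"]); r=np.linalg.norm(c[:,:2],axis=1,keepdims=True)
    th=np.arctan2(r[:,0],c[:,2])[:,None]; return K[:2,2]+c[:,:2]/r*th*np.array([K[0,0],K[1,1]])
E
python3 - <<'E'
from h import *
obs=[((0,0),(629,-41.1)),((0,0),(631.4,-40.9)),((-55,128),(578,90.2)),((-55,128),(583.2,88.5)),((-136,-38),(490.2,-74.6)),((-136,-38),(491.7,-75.5)),((-136,15),(498.4,-18)),((-136,15),(499.3,-21)),((0,179.5),(639.2,140.1)),((0,179.5),(646.8,139.7))]
a,t,r=fitclamp(obs); print(a,t,r.tolist())
print("yaw0",yawnow(),robot.observe()["t"])
p=[467,321,330]
for y in (a,a+np.pi): print(y,kin.ik(p,rot(y)), kin.ik([500,-35,150],rot(y+np.pi/2)))
y0=min((a,a+np.pi,a-np.pi),key=lambda y: abs(kin.ik(p,rot(y))[6]) if kin.ik(p,rot(y)) is not None else 9)
robot.movep(p,rot(y0)); robot.hold(.1)
im,info=snap("wrist","w1"); print("t",robot.observe()["t"],y0,info)
print(find("scraper","wrist",info))
for d in viewer.silhouettes("scraper","wrist")[:2]: 
    ys,xs=np.where(d["mask"]); print(d["confidence"],xs.min(),xs.max(),ys.min(),ys.max())
E
```

```text
-0.050492023595536804 [631.16487534 -41.38825912] [[-2.2, 0.3], [0.2, 0.5], [-4.7, 1.0], [0.5, -0.7], [-3.2, -2.1], [-1.7, -3.0], [2.3, 1.5], [3.2, -1.5], [-1.0, 2.2], [6.6, 1.8]]
yaw0 1.3149092397308426 1.35
-0.050492023595536804 [-1.00913365  0.2105165   0.41803159  1.64754935 -0.08810106  1.30218412
 -0.62637659] [-0.51245245  0.28249271  0.61000495  2.02634664 -0.2066001   0.89220833
  1.72981009]
3.0911006299942563 [-0.57962614  0.2179767  -0.09809698  1.61971905  0.02195267  1.3049733
  2.40991653] [-0.82963092  0.38486696  1.03148255  2.04154439 -0.41129043  0.93700057
 -1.20071719]
t 3.1667 -0.050492023595536804 {'camera_matrix': array([[309.70691629,   0.        , 319.90696997],
       [  0.        , 309.70691629, 196.59469613],
       [  0.        ,   0.        ,   1.        ]]), 'R': array([[ 0.99889538, -0.04695259, -0.00186622],
       [-0.04475984, -0.9628326 ,  0.26636431],
       [-0.01430335, -0.26598655, -0.96387062]]), 't': array([-450.22400817,  263.23337248,  623.02087219])}
[(0.9, [465.3, 320.7, 119.3]), (0.72, [350.4, 305.9, 2.9]), (0.68, [444.7, 455.7, 1.5])]
0.96 309 329 156 198
0.83 295 315 68 88
```

View pics/w1.png

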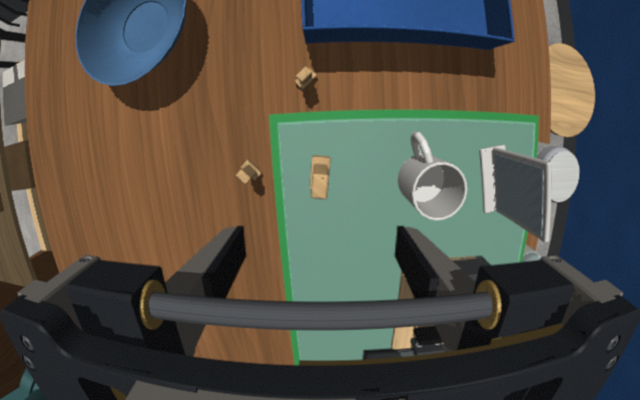

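The wrist view shows the scraper on the glass at (320,177). The two look-alikes, at (305,77) and (247,172), lie on the table and are clearly smaller. I fit its pose from the silhouette and grasp it.

```bash
cat >> h.py <<'E'
from scipy.optimize import minimize
def boxpts(boxes,x,y,z,yaw):
    out=[]
    c,s=np.cos(yaw),np.sin(yaw)
    for (x0,x1,y0,y1,z0,z1) in boxes:
        P=np.array([(a,b,h) for a in(x0,x1) for b in(y0,y1) for h in(z0,z1)],float)
        out.append(np.c_[x+c*P[:,0]-s*P[:,1],y+s*P[:,0]+c*P[:,1],z+P[:,2]])
    return out
def fitmask(mask,boxes,z,x,y,yaw,info,pr=wproj):
    S=8; ys,xs=np.where(mask); x0,y0=xs.min()-12,ys.min()-12; w,h=xs.max()-x0+12,ys.max()-y0+12
    M=cv2.resize(mask[y0:y0+h,x0:x0+w].astype(np.uint8),(w*S,h*S),interpolation=cv2.INTER_NEAREST)>0
    def cost(p):
        m=np.zeros(M.shape,np.uint8)
        for B in boxpts(boxes,p[0],p[1],z,p[2]/50):
            u=((pr(B,info)-[x0,y0]+.5)*S).astype(np.int32); cv2.fillConvexPoly(m,cv2.convexHull(u),1)
        m=m>0; return 1-(m&M).sum()/(m|M).sum()
    best=min((minimize(cost,[x,y,(yaw+d)*50],method="Nelder-Mead",options=dict(initial_simplex=[[x,y,(yaw+d)*50],[x+5,y,(yaw+d)*50],[x,y+5,(yaw+d)*50],[x,y,(yaw+d)*50+6]])) for d in (-.2,0,.2)),key=lambda r:r.fun)
    return best.x[0],best.x[1],best.x[2]/50,best.fun
SCR=[(-12,12,-22,22,0,18),(-9,9,-14,14,18,90)]
E
python3 - <<'E'
from h import *
info=viewer.camera_info("wrist")
d=viewer.silhouettes("scraper","wrist")[0]
f=fitmask(d["mask"],SCR,116,466,321,0,info); print(f)
x,y,yaw,_=f
# look closer once
robot.movep([x,y,245],rot(yaw)); im,info=snap("wrist"); 
d=viewer.silhouettes("scraper","wrist")[0]
f2=fitmask(d["mask"],SCR,116,x,y,yaw,info); print(f2,d["confidence"])
K=im[100:380,180:460]; cv2.imwrite("pics/w2.png",cv2.cvtColor(cv2.resize(K,None,fx=2,fy=2),cv2.COLOR_RGB2BGR)); print(robot.observe()["t"])
E
```

```text
(np.float64(466.21827716388873), np.float64(319.10410530779234), np.float64(-0.11832490013510992), np.float64(0.11811358712472919))
(np.float64(466.21827716388873), np.float64(319.10410530779234), np.float64(-0.31832490013510994), np.float64(1.0)) 0.82
3.85
```

View pics/w2.png

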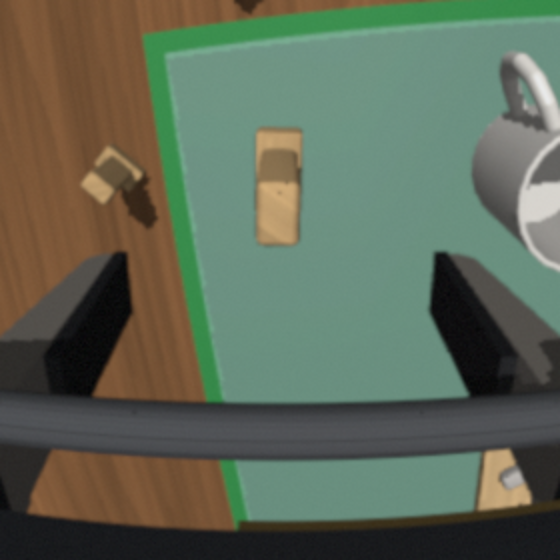

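The crop shows the scraper upright at full-image (320,193), centred between the fingers and parallel to them. The second fit used another block's mask, so I choose the mask by position.

Run:
```python
from h import *
info=viewer.camera_info("wrist")
u=wproj([[466,319,160]],info)[0]; print(u)
L=viewer.silhouettes("scraper","wrist")
L=[d for d in L if d["confidence"]>.3]
d=min(L,key=lambda d: np.hypot(*(np.array(np.where(d["mask"])).mean(1)[::-1]-u)))
x,y,yaw,e=fitmask(d["mask"],SCR,116,466,319,-.1,info); print(x,y,yaw,e)
if e<.2:
    robot.movep([x,y,245],rot(yaw))
    z=116+72-19
    robot.servo_line([x,y,z],120)
    f0=robot.observe()["contact_force"]
    grip(0.1,30); s=robot.observe(); print(s["grip_width"],s["grip_width"]*92,s["contact_force"]-f0,s["t"])
    robot.servo_line([x,y,300],200); s=robot.observe(); print(s["grip_width"]*92,s["contact_force"]-f0,s["t"])
```

```text
[317.81113608 194.58736186]
467.3289190693645 321.1715662619616 -0.12551761787581936 0.0631707510149615
0.189637448108785 17.44664522600822 [ 0.5378709   0.76111901 -1.20271005] 6.0417
17.504743493585206 [ 0.67102996 -0.11306217 -2.24632761] 6.85
```

Run:
```python
from h import *
a,t=-0.0505,np.array([631.16,-41.39]); R=np.array([[np.cos(a),-np.sin(a)],[np.sin(a),np.cos(a)]])
p=t+R@[-60,80]
robot.movep([*p,340],rot(a)); robot.hold(.15)
im,info=snap("wrist","w3")
obs=[];
for n,l in dict(clamp=(0,0),bed_front=(-55,128),handle_face=(-136,-38),trigger_face=(-136,15),drawer=(0,179.5),pad=None,jaw=None,chip0=None,trigger=(-70,0)).items():
    F=find(n,"wrist",info); print(n,F, [ (R.T@(np.array(f[1][:2])-t)).round(1).tolist() for f in F])
    if l and F: obs.append((l,F[0][1]))
print(fitclamp(obs)); print(robot.observe()["t"])
```

```text
clamp [(0.57, [630.9, -39.0, 117.3])] [[-0.4, 2.4]]
bed_front [(0.69, [577.9, 92.5, 124.8])] [[-60.0, 131.0]]
handle_face [(0.59, [494.1, -72.6, 153.6])] [[-135.3, -38.1]]
trigger_face [(0.69, [496.6, -21.7, 154.0]), (0.58, [655.4, -113.1, 115.4])] [[-135.4, 12.9], [27.8, -70.4]]
drawer [(0.61, [640.3, 137.5, 123.8])] [[0.1, 179.1]]
pad [(0.35, [628.1, 83.6, 128.2])] [[-9.4, 124.7]]
jaw [(0.93, [628.3, -18.1, 147.3])] [[-4.0, 23.1]]
chip0 [(0.7, [601.4, 85.7, 133.6]), (0.67, [626.1, 81.8, 131.3]), (0.58, [649.8, 82.7, 136.8])] [[-36.1, 125.4], [-11.3, 122.8], [12.4, 124.9]]
trigger [] []
(np.float64(-0.036677688846860006), array([631.22952255, -39.91991492]), array([[-0.3,  0.9],
       [-3.1,  2.5],
       [ 0.2,  0.3],
       [ 0.7, -1.8],
       [ 2.5, -2. ]]))
8.6583
```

View pics/w3.png

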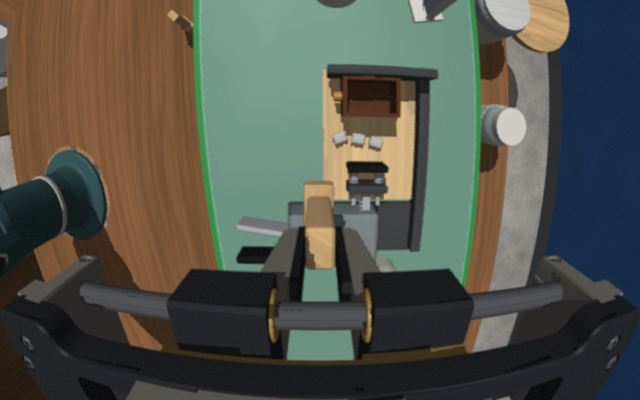

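The view shows the three chips at about (340,138), (358,139) and (376,142) on the bed. The pad is at (367,168) and the drawer at (371,96). I overlay the fitted clamp model to refine the frame.

Run:
```python
from h import *
im=cv2.imread("pics/w3.png"); info=viewer.camera_info("wrist")
a,t=-0.0436,np.array([631.2,-40.6])
x0,y0,S=225,55,4
big=cv2.resize(im[y0:y0+150,x0:x0+200+20],None,fx=3.6,fy=3.6,interpolation=cv2.INTER_CUBIC);S=3.6
def W(l,a=a,t=t):
    l=np.atleast_2d(np.array(l,float)); c,s=np.cos(a),np.sin(a); return np.c_[t[0]+c*l[:,0]-s*l[:,1],t[1]+s*l[:,0]+c*l[:,1],116+l[:,2]]
def line(ls,col,closed=True):
    P=[]
    ls=list(ls)+([ls[0]] if closed else [])
    for i in range(len(ls)-1): P+= [np.array(ls[i])*(1-k)+np.array(ls[i+1])*k for k in np.linspace(0,1,10)]
    u=((wproj(W(P),info)-[x0,y0]+.5)*S).astype(int); cv2.polylines(big,[u],False,col,1)
R=(0,0,255);B=(255,0,0);Y=(0,255,255)
line([(-55,40,10),(70,40,10),(70,205,10),(-55,205,10)],R)
line([(-50,205,60),(85,205,60),(85,217,60),(-50,217,60)],B)
line([(70,40,30),(85,40,30),(85,205,30),(70,205,30)],B)
line([(-35,154.5,55),(35,154.5,55),(35,204.5,55),(-35,204.5,55)],Y)
line([(-100,-40,62),(15,-40,62),(15,35,62),(-100,35,62)],Y)
line([(-175,-38,58),(-90,-38,58),(-90,-26,58),(-175,-26,58)],R)
cv2.imwrite("pics/ov.png",big)
```

```text
(no output)
```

View pics/ov.png

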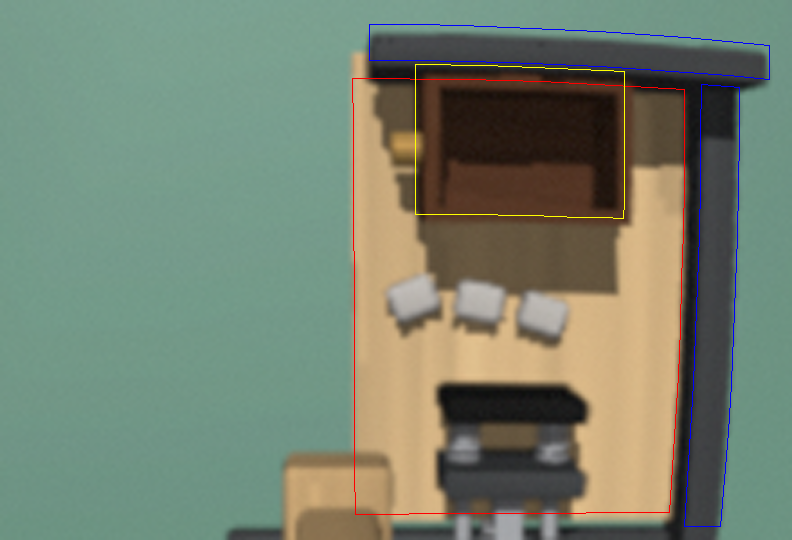

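The model sits about 2.5 mm too far to +y and the rest agrees well. I correct that and wipe.

```bash
cat >> h.py <<'E'
A,T=-0.0436,np.array([631.6,-43.0])
def C(x,y,z): c,s=np.cos(A),np.sin(A); return np.array([T[0]+c*x-s*y,T[1]+s*x+c*y,116+z])
def loc(p): c,s=np.cos(A),np.sin(A); d=np.array(p[:2])-T; return np.array([c*d[0]+s*d[1],-s*d[0]+c*d[1]])
E
python3 - <<'E'
from h import *
robot.movep(C(48,127,160),rot(A))
robot.servo_line(C(48,127,95),180)
f0=robot.observe()["contact_force"]
robot.servo_line(C(48,127,64),40); s=robot.observe(); print("down",s["contact_force"]-f0,s["t"])
for x in (10,-30,-60,-80):
    robot.servo_line(C(x,127,64),60); s=robot.observe(); print(x,(s["contact_force"]-f0).round(1),s["grip_width"]*92,s["t"])
robot.servo_line(C(-80,127,160),180)
im,info=snap("wrist","w4"); print([ (c,loc(p).round(1).tolist(),p[2]) for c,p in find("chip0","wrist",info,6)])
print([ (c,loc(p).round(1).tolist()) for c,p in find("drawer","wrist",info,6)])
im2,i2=snap("top","t4"); print([ (c,loc(p).round(1).tolist(),p[2]) for c,p in find("chip0","top",i2,6)])
print([ (c,loc(p).round(1).tolist()) for c,p in find("drawer","top",i2,6)],robot.observe()["t"])
E
```

```text
down [-0.90775776  1.02396228 -0.74441154] 10.6833
10 [-0.4 -0.2 -1.1] 17.72361635848303 11.4667
-30 [-0.8  0.5 -1.4] 17.55602203414904 12.2833
-60 [-0.5  0.8 -1.3] 17.366286320018297 12.9333
-80 [-0.7  1.8 -1.3] 17.57838125740609 13.4167
[(0.62, [-81.1, 125.6], 225.5), (0.51, [-101.8, 124.8], 120.9), (0.5, [-118.5, 130.8], 121.8), (0.47, [-86.0, 128.0], 126.6), (0.44, [-4.4, 21.3], 148.6)]
[(0.91, [1.2, 183.6])]
[]
[] 14.4
```

View pics/w4.png

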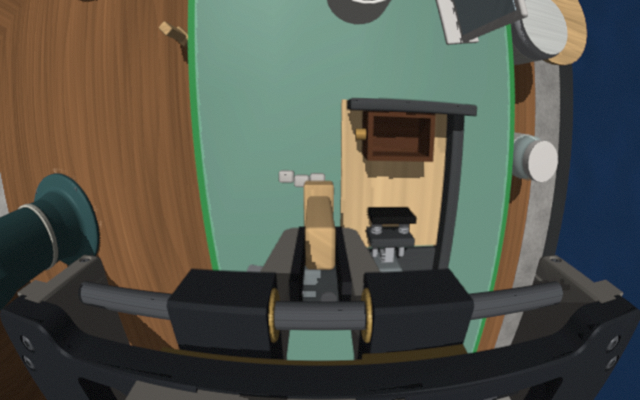

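The wipe worked: the three chips lie on the glass at (286,176), (301,181) and (316,178). The bed is bare and the drawer has not moved. Next I return the scraper to its spot and go to the trigger.

Run:
```python
from h import *
x,y,yaw=467.3,321.2,-0.1255
robot.movep([x,y,270],rot(yaw)); f0=robot.observe()["contact_force"]
robot.servo_line([x,y,180],180); robot.servo_line([x,y,169.3],40); s=robot.observe(); print((s["contact_force"]-f0).round(1))
grip(0.6); robot.hold(.1); robot.servo_line([x,y,270],200)
im,info=snap("wrist"); print("scraper",find("scraper","wrist",info,3),robot.observe()["t"])
grip(1.0,15)
q=rot(A-np.pi/2)
print(kin.ik(C(-136,-18,130),q))
robot.movep(C(-136,-18,120),q)
robot.hold(.1); im,info=snap("wrist","w5")
for n in ("handle_face","trigger_face","pad","jaw","drawer"): print(n,[(c,loc(p).round(1).tolist()) for c,p in find(n,"wrist",info,2)])
print(robot.observe()["t"])
```

```text
[ 0.1  1.1 -0.4]
scraper [(0.93, [347.7, 308.6, -1.8]), (0.84, [465.2, 320.2, 115.2]), (0.62, [446.5, 458.7, 2.3])] 18.0
[-0.84709772  0.18988338  1.02469064  1.94293184 -0.18144267  1.10583582
 -1.36280997]
handle_face [(0.79, [-136.1, -35.1])]
trigger_face [(0.92, [-137.1, 14.6])]
pad [(0.69, [-1.7, 94.5])]
jaw [(0.16, [-100.8, 124.2])]
drawer [(0.96, [4.3, 184.8]), (0.33, [-131.9, -304.5])]
20.5083
```

View pics/w5.png

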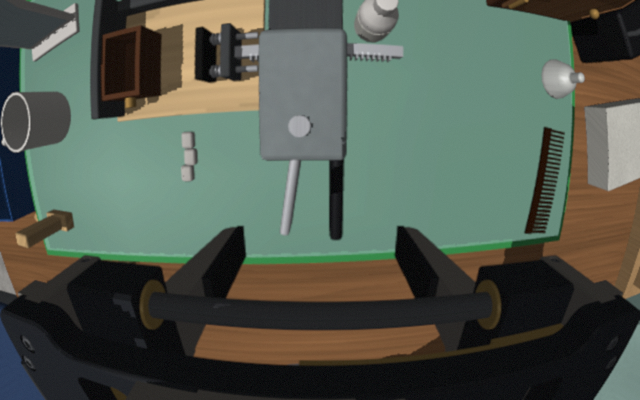

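This view shows the scraper standing at its spot (45,228). The handle (336,195) and trigger (290,195) lie between the fingers, and the pad (203,54) and drawer (130,62) are visible. I descend and make the first stroke while reading the force.

Run:
```python
from h import *
robot.servo_line(C(-136,-18,19),150); 
robot.servo_line(C(-136,-23,19),60); robot.hold(.1)
s=robot.observe(); f0=s["contact_force"]; print("t",s["t"],"clear?",f0.round(1))
d=np.array([-np.sin(A),np.cos(A),0])
for o in (.85,.75,.65,.55,.45,.37,.33):
    grip(o,15); s=robot.observe(); print(o,round(s["grip_width"],3),"Fy",round((s["contact_force"]-f0)@d,2),s["t"])
im,info=snap("wrist","w6a")
grip(.95); s=robot.observe(); print("rel",round((s["contact_force"]-f0)@d,2),s["t"])
im,info=snap("wrist","w6")
for n in ("pad","jaw","drawer"): print(n,[(c,loc(p).round(1).tolist(),p[2]) for c,p in find(n,"wrist",info,2)])
```

```text
t 21.6833 clear? [0.4 0.4 0.5]
0.85 0.85 Fy 1.18 22.0833
0.75 0.748 Fy 5.04 22.425
0.65 0.649 Fy 4.59 22.7667
0.55 0.551 Fy 6.88 23.1083
0.45 0.453 Fy 6.92 23.45
0.37 0.37 Fy 7.09 23.7667
0.33 0.353 Fy 6.22 23.9833
rel -1.29 24.95
pad [(0.69, [0.2, 112.5], 148.7)]
jaw [(0.7, [-1.4, 37.6], 145.9)]
drawer [(0.55, [0.9, 185.1], 123.0), (0.54, [-99.7, 119.3], 120.8)]
```

View pics/w6.png

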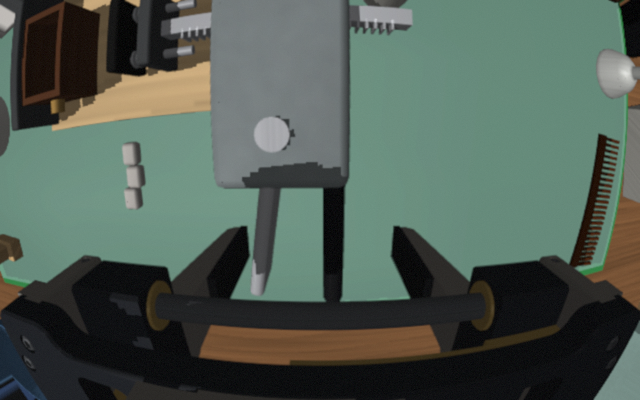

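The stroke advanced the jaw by about 15 mm, and the pad, at (122,38), is still well short of the drawer. I make two more full strokes and then measure.

```bash
cat >> h.py <<'E'
D=np.array([-np.sin(A),np.cos(A),0])
def F(n=5):
    v=[]
    for _ in range(n): robot.hold(.03); v.append(robot.observe()["contact_force"]@D)
    return np.mean(v).round(2)
E
python3 - <<'E'
from h import *
print("F0",F())
for k in range(2):
    for o in ((.36,) if k==0 else (.75,.7,.65,.6,.55,.5,.4,.36)):
        grip(o,15)
        if k: print(o,F(4))
    im,info=snap("wrist","w7s") if k else (0,0)
    grip(.95)
im,info=snap("wrist","w7"); print("F0",F())
for n in ("pad","jaw","drawer"): print(n,[(c,loc(p).round(1).tolist(),p[2]) for c,p in find(n,"wrist",info,2)])
cv2.imwrite("pics/w7c.png",cv2.cvtColor(cv2.resize(im[0:110,0:200],None,fx=4,fy=4,interpolation=cv2.INTER_CUBIC),cv2.COLOR_RGB2BGR))
for n in ("pad","jaw","drawer"):
    for z in (154.5,): print(n,wproj([C(-25,z,55),C(25,z,55)],info).round(1).tolist())
print(robot.observe()["t"])
E
```

```text
F0 0.13
0.75 4.47
0.7 5.36
0.65 4.86
0.6 4.85
0.55 5.9
0.5 6.92
0.4 7.12
0.36 6.28
F0 0.17
pad [(0.93, [-1.4, 143.5], 151.6), (0.23, [-140.9, -35.1], 152.9)]
jaw [(0.78, [-1.2, 68.2], 149.2)]
drawer [(0.67, [-1.6, 141.7], 149.5), (0.6, [0.2, 182.9], 124.6)]
pad [[60.6, 82.4], [64.4, 14.6]]
jaw [[60.6, 82.4], [64.4, 14.6]]
drawer [[60.6, 82.4], [64.4, 14.6]]
32.0083
```

View pics/w7c.png

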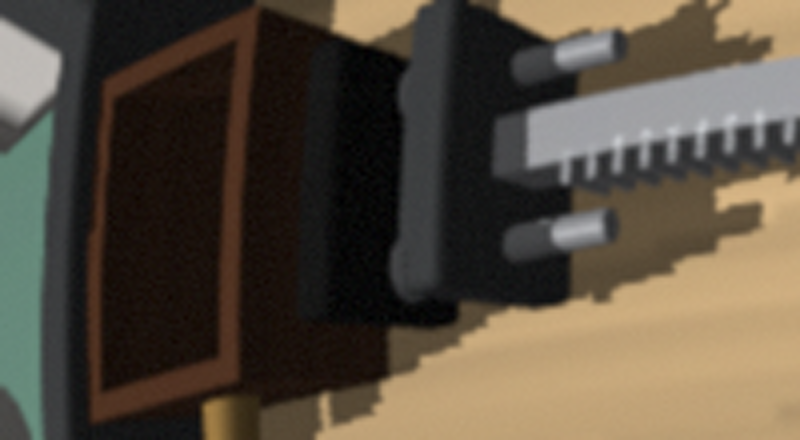

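The crop shows the pad face at about full-image x 76 and the drawer's near top edge at about x 61. The gap is roughly 12 mm, so contact comes late in stroke 4. I do that stroke in small steps, comparing the force with the free-stroke readings.

```bash
cat >> h.py <<'E'
BO=[.36,.4,.5,.55,.6,.65,.7,.75]; BF=[6.9,7.0,6.6,6.1,5.5,5.1,4.9,4.6]
def step(o):
    grip(o,16); w=robot.observe()["grip_width"]; f=F(3)-.15; s=(f-np.interp(w,BO,BF))/.8
    print(o,round(w,3),"F",round(f,2),"sink",round(s,1)); return s
E
python3 - <<'E'
from h import *
info=viewer.camera_info("wrist")
for y in (138,141,144,147): print(y,wproj([C(-25,y,56),C(25,y,56)],info).round(1).tolist())
grip(.55,16)
for o in (.5,.46,.43,.40,.38,.36):
    s=step(o)
    if s>6: break
im,info=snap("wrist","w8"); print(robot.observe()["t"])
for n in ("pad","jaw"): print(n,[(c,loc(p).round(1).tolist(),p[2]) for c,p in find(n,"wrist",info,2)])
cv2.imwrite("pics/w8c.png",cv2.cvtColor(cv2.resize(im[0:110,0:200],None,fx=4,fy=4,interpolation=cv2.INTER_CUBIC),cv2.COLOR_RGB2BGR))
E
```

```text
138 [[75.5, 77.5], [79.7, 7.3]]
141 [[72.6, 78.3], [76.8, 8.4]]
144 [[69.7, 79.1], [73.8, 9.6]]
147 [[66.9, 79.9], [70.9, 10.8]]
0.5 0.5 F 6.39 sink -0.3
0.46 0.462 F 6.33 sink -0.5
0.43 0.429 F 6.99 sink 0.1
0.4 0.401 F 6.83 sink -0.2
0.38 0.38 F 7.13 sink 0.2
0.36 0.36 F 5.72 sink -1.5
34.8667
pad [(0.89, [-1.4, 157.1], 151.7)]
jaw []
```

View pics/w8c.png

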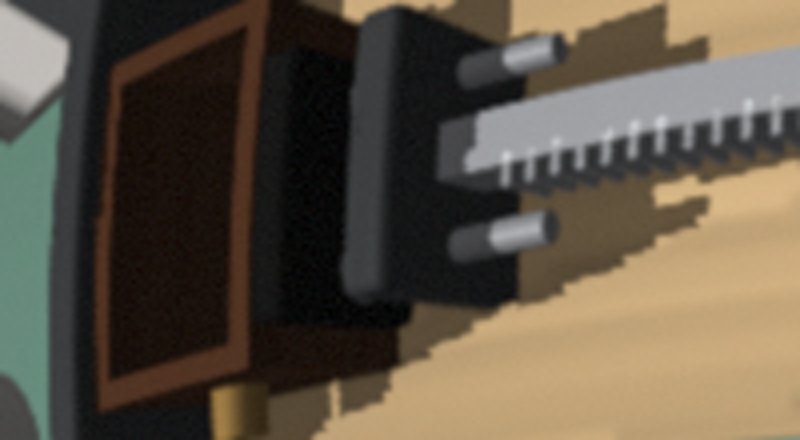

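The pad now just about meets the drawer and the force shows no sink yet. I release and do a fine partial fifth squeeze, watching the force.

Run:
```python
from h import *
grip(.95); print("F0",F(3))
grip(.78,16)
for o in np.arange(.75,.38,-.03):
    s=step(round(o,2))
    if s>4.5: break
im,info=snap("wrist","w9"); print(robot.observe()["t"])
cv2.imwrite("pics/w9c.png",cv2.cvtColor(cv2.resize(im[0:110,0:200],None,fx=4,fy=4,interpolation=cv2.INTER_CUBIC),cv2.COLOR_RGB2BGR))
```

```text
F0 -0.11
0.75 0.748 F 5.44 sink 1.0
0.72 0.719 F 5.67 sink 1.1
0.69 0.693 F 6.38 sink 1.8
0.66 0.657 F 6.89 sink 2.3
0.63 0.632 F 7.16 sink 2.4
0.6 0.6 F 7.57 sink 2.6
0.57 0.573 F 8.04 sink 2.8
0.54 0.541 F 9.4 sink 4.0
0.51 0.509 F 10.69 sink 5.2
39.6
```

View pics/w9c.png

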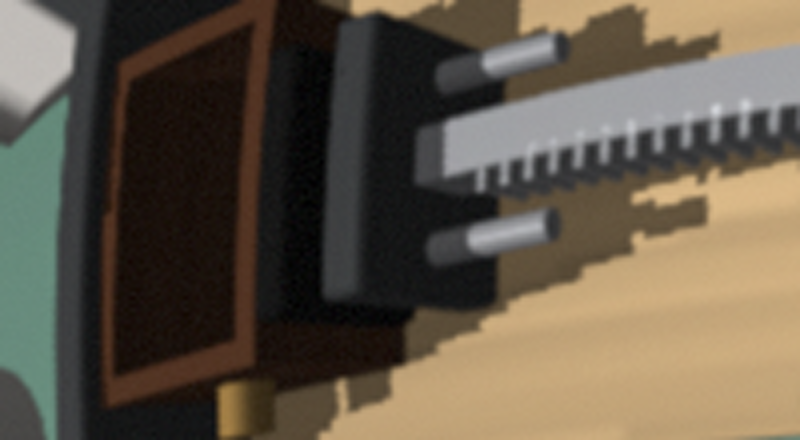

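The crop shows the plate clearly closer to the pad: the drawer edge is at 258, the plate front at 332, and one mm is about 3.9 px. That gives a sink of about 6 mm, and the force says 5.2 mm. I have used up my picture views, so I measure the edges numerically before the last small step.

```bash
cat > edges.py <<'E'
from h import *
def prof(name):
    g=cv2.cvtColor(cv2.imread(f"pics/{name}.png"),cv2.COLOR_BGR2HSV)[:,:,2].astype(float)
    return g[40:50,50:112].mean(0)
def edge(p,lo,hi,sign): # subpixel steepest edge
    d=np.gradient(cv2.resize(p[None],None,fx=10,fy=1,interpolation=cv2.INTER_CUBIC)[0])*sign
    d=cv2.GaussianBlur(d[None],(0,0),5)[0]
    c=np.arange(len(d))/10+50-.45; m=(c>lo)&(c<hi); i=np.argmax(np.where(m,d,-9)); return round(c[i],2)
E
python3 - <<'E'
from edges import *
info=viewer.camera_info("wrist")
for n in("w7","w8","w9"): print(n,prof(n).round(0).astype(int).tolist())
for n in("w7","w8","w9"): p=prof(n); print(n,"drawer",edge(p,58,68,-1),"plate",edge(p,78,105,1))
for y in (120,125,130,135,140,154.5): print(y,wproj([C(0,y,57),C(0,y,55)],info).round(2).tolist())
E
```

```text
w7 [25, 25, 25, 24, 25, 37, 66, 79, 81, 78, 61, 35, 23, 24, 24, 23, 23, 24, 24, 24, 24, 25, 26, 26, 25, 25, 24, 24, 23, 23, 22, 21, 17, 13, 10, 8, 7, 10, 9, 9, 9, 8, 8, 8, 9, 10, 8, 9, 7, 18, 43, 61, 64, 64, 63, 64, 64, 64, 61, 51, 39, 28]
w8 [25, 25, 26, 25, 25, 25, 25, 33, 56, 77, 82, 81, 72, 42, 25, 23, 24, 24, 23, 21, 17, 12, 11, 9, 8, 8, 9, 9, 9, 9, 8, 9, 9, 9, 8, 8, 27, 54, 64, 64, 64, 64, 64, 64, 61, 51, 37, 29, 23, 22, 20, 22, 22, 22, 22, 21, 21, 21, 25, 38, 48, 50]
w9 [24, 26, 26, 26, 25, 26, 26, 25, 25, 42, 72, 81, 82, 78, 58, 32, 23, 23, 24, 24, 20, 15, 12, 9, 8, 10, 7, 9, 9, 8, 10, 32, 59, 64, 64, 64, 64, 65, 64, 56, 43, 33, 25, 22, 21, 21, 22, 22, 22, 21, 22, 21, 22, 33, 51, 55, 55, 55, 55, 54, 64, 86]
w7 drawer 60.35 plate 99.65
w8 drawer 62.65 plate 86.25
w9 drawer 64.25 plate 81.15
120 [[99.64, 31.12], [101.5, 31.64]]
125 [[94.06, 32.83], [95.93, 33.32]]
130 [[88.64, 34.54], [90.52, 35.0]]
135 [[83.39, 36.24], [85.27, 36.68]]
140 [[78.29, 37.94], [80.18, 38.35]]
154.5 [[64.36, 42.81], [66.25, 43.14]]
```

Vision gives a sink of about 5.4 mm (gap 16.1 → 10.7 mm) and the force gives 5.2, so they agree. One more step of about 1.5 mm puts it half way.

Run:
```python
from edges import *
for o in (.49,.47): step(o)
robot.hold(.3); im,info=snap("wrist","w10"); p=prof("w10"); print(p.round(0).astype(int).tolist())
for n in ("w9","w10"):
    p=prof(n); pl=edge(p,74,105,1); pb=edge(p,67,pl-4,-1); print(n,"drawer",edge(p,58,68,-1),"padback",pb,"plate",pl,"gap mm",round((pl-pb)*1.03,1))
print("F",F(8),[ (c,loc(q).round(1).tolist()) for c,q in find("drawer","wrist",info,2)],robot.observe()["grip_width"],robot.observe()["t"])
```

```text
0.49 0.491 F 11.39 sink 5.9
0.47 0.471 F 12.28 sink 7.0
[26, 25, 25, 26, 25, 25, 26, 25, 25, 28, 50, 76, 82, 82, 76, 48, 26, 24, 24, 24, 22, 19, 15, 11, 10, 9, 10, 9, 8, 9, 11, 35, 60, 64, 64, 64, 64, 65, 63, 54, 42, 31, 24, 21, 22, 21, 22, 22, 22, 21, 22, 22, 22, 35, 51, 54, 55, 55, 54, 54, 55, 64]
w9 drawer 64.25 padback 70.35 plate 81.15 gap mm 11.1
w10 drawer 64.85 padback 71.85 plate 81.05 gap mm 9.5
F 11.8 [] 0.4704194274060607 40.9333
```

Force gives a sink of 6.5 to 7.0 mm and vision about 6.5 to 6.9, and the grip is steady. I do a last stability check and hand in.

Run:
```python
from edges import *
robot.hold(.6); im,info=snap("wrist","w11"); p=prof("w11"); print(edge(p,58,68,-1),edge(p,67,77,-1),edge(p,74,105,1),"F",F(4),robot.observe()["grip_width"])
t,i=snap("top"); print([(c,loc(q).round(0).tolist()) for c,q in find("drawer","top",i,1)],find("scraper","top",i,3))
robot.job_done(); print(robot.observe()["t"])
```

```text
64.85 72.55 81.05 F 11.92 0.47256209169257435
[(0.89, [7.0, 183.0])] [(0.75, [467.6, 320.9, 116.1]), (0.66, [447.9, 456.0, 1.2]), (0.53, [347.3, 307.0, 2.4])]
the job is handed in; nothing more can be done
the job is handed in; nothing more can be done
```

The job is handed in, at about 42 s of the 72 s allowed, with the pad pressed about half way and the trigger still held squeezed. The hand-in reported no verdict.

- **Chips:** I gripped the largest block (the one on the glass) and wiped all three chips over the bed's front edge in one pass. The picture afterwards showed them on the glass and the bed bare.
- **Scraper:** I set it back on the glass where it had stood. The top camera found it within a millimetre of its first position at the end.
- **Clamping:** I made four full trigger strokes and a fifth partial one, which the gripper is still holding at about 12 N.
- **Pad sink:** Just before hand-in the trigger force gave about 6.5 to 7 mm, out of 14 mm to bottom. The camera's pad-to-plate gap gave about 6.5 mm, then nearer 7 mm on the last image. The gripper opening drifted by only 0.2 mm during the last hold.

**Checks that failed or disagreed:**
- The network missed the drawer in one of the last wrist pictures.
- The top camera put the drawer about 7 mm off in x, much as it did at the start (about 6 mm). In the wrist pictures the drawer stayed against the stop, so I took that as network error.
- The small change in the drawer edge between images came together with the arm yielding under the trigger load.

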